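Pack the vacuum spares into their foam inserts

ROBOT

A 7-joint arm with a two-finger parallel gripper is mounted at the origin on a cart in front of the work surface, level with it; the furniture and walls round the work are solid. World frame = base frame: x ahead of the robot, y to its left, z up, the work surface at z = 0. Lengths are in m, angles in rad, forces in N, time in s.
With the tool pointing down it reaches from about 0.425 to 0.825 m from the base axis. Payload 3.6 kg.
Tool frame: the origin (TCP) lies at the very end of the fingers, on their centre line; the grasp point (between the pads) lies 19 mm behind it; z points along the fingers, y is the line along which they close (so a half turn about z gives the same grasp; the last joint's range is limited). The gripper opens to 85 mm and grips with 20 to 120 N. Pads are 22 mm wide; open, the fingers measure 114 mm over their backs; the gripper's body (76 mm by 85 mm) begins 54 mm behind the grasp point. The pads swing forward as they close: fully open they stand 13 mm farther back than shut.
Start: joints at [1.123, 0.615, -0.013, 1.423, 0.008, 1.103, -0.04], TCP at [0.266, -0.593, 0.231] pointing down, gripper open.
Joint ranges: [-3.12, 3.12], [-0.3, 2.06], [-1.34, 1.32], [0.26, 2.42], [-1.36, 4.5], [0.01, 1.98], [-2.84, 2.84]. Speed limits (rad/s): [2.79, 2.79, 3.14, 3.14, 3.14, 3.14, 3.14].

INTERFACE

Orientations are given as a 3x3 rotation matrix whose columns are the frame's x, y, z axes.
In Python, from rig import get_state, get_image, finish_job, regions_of, pinpoint gives the robot as it stands. The module is installed in compiled form; this text tells all that it offers.
- The arm moves only by the tool arm_command, never from a script. Its arguments are lists of equal length, an entry for each row: "offset": the shift along the tool's x, y, z in cm, a list of three; "twist": the turn about the tool's z in degrees; "fingers": the opening, from -1 (shut) to 1 (fully open). A call has 1 to 10 rows; each row shifts and turns the commanded pose from where the row before left it, along the tool's axes as they then stand; what a row does not reach is not made up. A row lasts 1/10 s, in which the tool goes at most 50 mm and 8.59 degrees, less where a joint would pass 70% of its speed; a pose out of reach is approached as far as the arm can. A call with a gripper value outside its range is refused whole. The fingers move at their own pace and stop on an object; "force" is the grip in N (left out, the last holds). Time passes only in rows, so rows that do not move let the fingers close. It gives the time, the measured TCP pose, the force, the opening and the grip force at its end, in the units of the state.
- get_state(): the state, without advancing time (a new reading comes with each control period).
- get_image(name): name is "scene" or "side" or "wrist"; returns a dict with "color" (420x560x3 uint8, red, green, blue), "range_z" (420x560 float32, m along the optical axis (not along the pixel's ray), 0 where there is no reading), "fx", "fy", "cx", "cy" (pixels), "eye" and "attitude" of the camera in the world; the wrist camera has in their place "tool_from_camera" (4x4, takes a point from camera to tool coordinates, whose origin is the TCP and whose axes are the flange's). Camera axes: x right, y up, looking along -z (the intrinsics and any distortion apply to the point x, -y, -z); pixel columns grow to the right and rows downward; lengths in m; the calibration is good to about 2 mm. A picture is of the moment at which its call begins: read the wrist's pose just before it.
- finish_job(): hands the job in; it is judged then, once.
Trained networks look in the newest picture that a camera, given by its name, has taken for a name from the list of things; names that differ only in an ending like _2 or _b are one class to them, and where a whole thing is asked for, a point or a joint stands for the part that bears it (a point fixed in the world has none). Each returns a list of dicts, best first, with "score" (0 to 1); they miss things now and then, are a little off and sometimes report something else, mostly with a low value. They report only what shows in the picture. A call takes as long as a camera call. They do not tell look-alikes from the thing itself.
- regions_of(camera, label): "mask" (420x560 bool, what is visible of it) and "uv" ([column, row] in pixels, amid what is visible of it).
- pinpoint(camera, label): "uv" ([column, row] in pixels: a listed point, or the origin of a listed thing).
The state is a dict: "t": time; "joint_pos": joint angles; "joint_velocities": joint speeds; "joint_efforts": joint torques, N m; "position": TCP position; "eef_rot": TCP orientation; "wrist_force": force on the tool from outside, world axes, zero at the start; "torque": the same for the moment, N m; "finger_gap": finger opening in m; "grip_force": force on a finger pad.
Only numpy, scipy, OpenCV 4.12 (cv2) and the standard library are available. Lean on these libraries where they do the work, as an engineer would, in place of code of your own. Each camera call takes 0.05 s, during which the arm holds its last target. There are 200 camera calls.

TASK

Pack the service tray with the spares of the vacuum lifter: put the suction cup, the vacuum gauge, the solenoid valve and the tee fitting each into the foam insert whose cut-out has its outline, turned as the outline asks, lying flat on the bottom of the cut-out. Do not move or knock over the threadlock bottle and the loose elbow fitting: they are not part of the kit.

Things in the scene. Friction and masses are not known exactly. Their poses are not given: they have to be found in the camera images.
- cup: orange-red bellows suction cup, loose, standing on its wide mouth: 62 mm across at the bottom, 48 mm high, in folds that narrow upward. On top a pale round neck 14 mm thick, 40 to 48 mm above the bottom: grip it there. Origin: centre of the underside, z up along its axis. Its yaw does not matter. 0.05 kg.
- gauge: vacuum gauge, loose, on its back: black round case 53 mm across, 28 mm high, pale dial on top, brass stem sticking out sideways. Origin: underside, middle of its 74 mm length; stem along -x, ending 37 mm from the origin, 16 mm wide, its underside 7 mm above the case's; the round case is centred at x = +10.5 mm. z up. 0.12 kg.
- valve: solenoid valve, loose, upright: pale base 23 (x) by 50 (y) by 22 mm high; on it a black coil 22 mm wide in x, y = -5 to +21 mm, up to 54 mm high (58 with its nut), and a grey plug 18 mm wide, y = -22 to -6 mm, 25 to 43 mm high. Origin: centre of the underside; z up. 0.14 kg.
- tee: black tee fitting with blue ends, loose, lying flat, 17 mm high: a straight run 54 mm long in y, 17 mm thick, its axis at x = +9.5 mm, and a branch 16 mm wide along -x that ends 17 mm from the origin. Origin: underside, middle of its outline; z up. 0.025 kg. Grip it across the two flat ends of the run (54 mm) or across the branch (16 mm).
- cup_insert: square foam block (black on grey) 104 mm a side, 30 mm thick, with a round cut-out 76 mm across, 12 mm deep, at its centre. Origin: centre of its underside, z up; cut-out bottom at z = 18 mm. The cup's origin belongs over it. The four inserts lie fixed two by two, in any order, in a fixed grey steel tray 216 mm square, rim 39 mm above the table, turned up to 0.4 rad.
- gauge_insert: foam block like the cup's (104 mm square, 30 mm thick, fixed in the tray); cut-out 12 mm deep: a circle 67 mm across with a slot 30 mm wide out of it towards its -x, 7 mm larger than the gauge all round. Origin: centre of its underside, z up; cut-out bottom at z = 18 mm. The gauge's origin belongs over it, x along x, stem in the slot.
- valve_insert: foam block like the cup's (104 mm square, 30 mm thick, fixed in the tray); oblong cut-out with round corners, 37 mm in its x by 64 mm in its y, 12 mm deep, for the base of the upright valve. Origin: centre of its underside, z up; cut-out bottom at z = 18 mm. The valve's origin belongs over it, y along y, either way round.
- tee_insert: foam block like the cup's (104 mm square, 30 mm thick, fixed in the tray); T-shaped cut-out 8 mm deep, 7 mm larger than the tee all round: bar 68 mm long in its y, branch 31 mm wide towards its -x. Origin: centre of its underside, z up; cut-out bottom at z = 22 mm. The tee's origin belongs over it, x along x. The tee then stands 9 mm out of the foam.
- bottle: bystander: red bottle of threadlock, loose, 24 by 36 mm, 92 mm tall, standing beyond the loose spares as seen from the robot. Origin: centre of the underside. Leave it alone.
- elbow: bystander: black elbow fitting with one blue end and a threaded end, loose, 18 by 35 mm, 32 mm high, beside the bottle. Origin: centre of the underside. Not part of the kit: leave it alone.
There are look-alikes about, which are no part of the job. What is shaped like the gauge but blue is not meant.

How it is judged:
By the outcome, as a careful person would: the job done as asked, in the order asked, and still so for the second after the job is handed in, with the robot touching nothing.
It also fails if it takes over 109 s, if anything falls off the work surface, if the arm or the gripper's body presses on something with over 40 N, if the wrist force passes 120 N, or if a joint passes its speed limit or range.

## Working session

There is one attempt and no reset: what is moved stays moved. The work goes in short steps, Python scripts to look and compute and a tool call to move; the robot and the scene stay as the last step left them, time stands still between calls to the robot, and variables do not carry over. Pictures are saved under pics/ and viewed, at most 14 in all, crops included, and the job is handed in when it is done.

Besides the shell and the picture viewer there is one more tool, called after "Call:" by a JSON object that holds its "fn" and its "kwargs". arm_command: Moves the arm, as the interface text tells. Its arguments: {"type":"object","properties":{"offset":{"type":"array"},"twist":{"type":"array"},"fingers":{"type":"array"},"force":{"type":"number"}},"required":["offset","twist","fingers"]}

```bash
mkdir -p pics
cat > h.py <<'E'
import numpy as np, cv2
from rig import get_state, get_image, regions_of, pinpoint
def grab(n):
    s=get_state(); im=get_image(n)
    if n=='wrist':
        T=np.eye(4); T[:3,:3]=s['eef_rot']; T[:3,3]=s['position']; T=T@np.array(im['tool_from_camera'])
        im['R'],im['e']=T[:3,:3],T[:3,3]
    else:
        im['e']=np.array(im['eye']); A=np.array(im['attitude']); im['R']=A
    return im
def cloud(im):
    v,u=np.mgrid[0:420,0:560]; z=im['range_z']
    p=np.stack([(u-im['cx'])/im['fx']*z,-(v-im['cy'])/im['fy']*z,-z],-1)
    P=p@im['R'].T+im['e']; P[z<=0]=np.nan
    return P
def ray(im,uv):
    d=im['R']@np.array([(uv[0]-im['cx'])/im['fx'],-(uv[1]-im['cy'])/im['fy'],-1.]); return im['e'],d
def onz(im,uv,z):
    e,d=ray(im,uv); return e+d*(z-e[2])/d[2]
def save(im,f): cv2.imwrite('pics/'+f,im['color'][:,:,::-1])
E
python3 - <<'E'
from h import *
s=get_state(); print({k:np.round(v,3) for k,v in s.items()})
for n in ('scene','side'):
    im=grab(n); save(im,n+'0.png'); print(n,{k:v for k,v in im.items() if k not in('color','range_z')})
    P=cloud(im)
    for l in ['cup','gauge','valve','tee','cup_insert','gauge_insert','valve_insert','tee_insert','bottle','elbow']:
        for r in regions_of(n,l)[:3]:
            q=P[r['mask']]; q=q[np.isfinite(q[:,0])]
            if len(q): print(n,l,round(r['score'],2),np.round(r['uv']),len(q),np.round(np.median(q,0),3),'zmax',np.round(np.percentile(q[:,2],97),3))
E
```

```text
{'t': np.float64(0.0), 'joint_pos': array([ 1.123,  0.616, -0.013,  1.425,  0.008,  1.103, -0.04 ]), 'joint_velocities': array([ 0.001,  0.001, -0.001,  0.001, -0.002,  0.003, -0.001]), 'joint_efforts': array([ 1.0000e-03, -4.6921e+01,  2.6000e-01, -1.7104e+01,  1.0000e-02,
        1.0000e-02, -0.0000e+00]), 'position': array([ 0.265, -0.593,  0.23 ]), 'eef_rot': array([[ 0.913,  0.409, -0.001],
       [ 0.409, -0.913,  0.002],
       [-0.   , -0.003, -1.   ]]), 'wrist_force': array([ 0.68 , -0.392,  0.183]), 'torque': array([ 0.001, -0.016,  0.014]), 'grip_force': np.float64(0.0), 'finger_gap': np.float64(0.085)}
scene {'fx': 516.9510704361734, 'fy': 516.9510704361734, 'cx': 267.2134650142496, 'cy': 209.33772280392148, 'eye': array([0.02784468, 0.49663587, 0.78202269]), 'attitude': array([[-0.6811963 ,  0.50451377, -0.53050679],
       [-0.73199405, -0.48174043,  0.48177887],
       [-0.01250249,  0.71651379,  0.69746088]]), 'e': array([0.02784468, 0.49663587, 0.78202269]), 'R': array([[-0.6811963 ,  0.50451377, -0.53050679],
       [-0.73199405, -0.48174043,  0.48177887],
       [-
[... 1849 characters left out ...]
0.049 0.038] zmax 0.143
side tee 0.57 [278. 225.] 183 [0.573 0.06  0.011] zmax 0.016
side tee 0.27 [339. 224.] 305 [0.434 0.057 0.024] zmax 0.027
side cup_insert 0.85 [324. 186.] 409 [ 0.441 -0.188  0.03 ] zmax 0.033
side cup_insert 0.21 [280. 228.] 188 [0.571 0.061 0.011] zmax 0.016
side gauge_insert 0.69 [287. 192.] 482 [ 0.542 -0.149  0.03 ] zmax 0.033
side valve_insert 0.9 [274. 181.] 437 [ 0.575 -0.234  0.031] zmax 0.033
side valve_insert 0.21 [230. 212.] 240 [0.692 0.049 0.037] zmax 0.15
side tee_insert 0.77 [309. 175.] 381 [ 0.477 -0.273  0.031] zmax 0.033
side bottle 0.45 [231. 218.] 170 [0.693 0.049 0.036] zmax 0.086
side bottle 0.22 [278. 181.] 451 [ 0.578 -0.231  0.031] zmax 0.034
```

View pics/scene0.png

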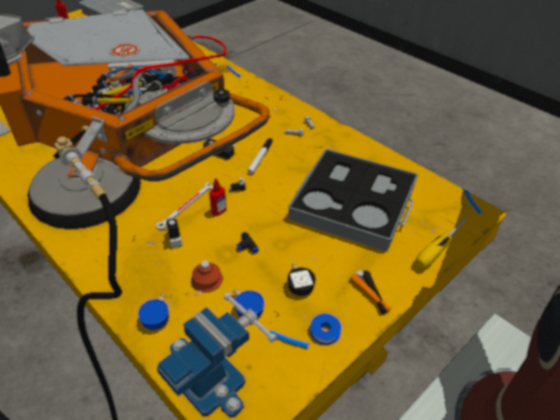

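View pics/side0.png

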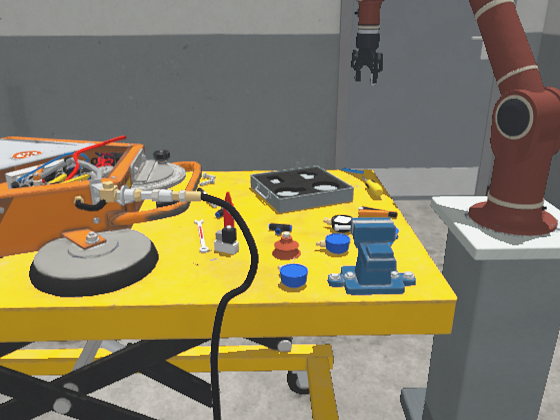

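The black-cased gauge is at scene (300,280), and the blue look-alikes are at (155,313) and (250,303). The cup is at (206,275), the valve at (174,233), the tee at (247,242), the bottle at (217,198), the elbow at (237,186), and the tray is around (352,198). I'll get wrist views of the tray first.

Call:
{"fn": "arm_command", "kwargs": {"offset": [[3.8, -2.6, -1], [3.8, -2.6, -1], [3.8, -2.6, -1], [3.8, -2.6, -1], [3.8, -2.6, -1], [3.8, -2.6, -1], [3.8, -2.6, -1], [3.8, -2.6, -1], [3.8, -2.6, -1], [3.8, -2.6, -1]], "twist": [0, 0, 0, 0, 0, 0, 0, 0, 0, 0], "fingers": [1, 1, 1, 1, 1, 1, 1, 1, 1, 1], "force": 40}}

```text
t: 2.1
position: [0.5069, -0.1991, 0.3321]
eef_rot: [[0.913, 0.408, 0.001], [0.408, -0.913, -0.0], [0.0, 0.001, -1.0]]
wrist_force: [0.3, -0.7, 0.2]
finger_gap: 0.0856
grip_force: 0.0
```

```bash
cat >> h.py <<'E'
def label_all(im,n,labels,k=2):
    P=cloud(im)
    for l in labels:
        for r in regions_of(n,l)[:k]:
            q=P[r['mask']]; q=q[np.isfinite(q[:,0])]
            if len(q): print(l,round(r['score'],2),np.round(r['uv']),len(q),np.round(np.median(q,0),3),'zmax',np.round(np.percentile(q[:,2],97),3))
E
python3 - <<'E'
from h import *
im=grab('wrist'); save(im,'w1.png'); print(np.round(im['tool_from_camera'],3),im['fx'],im['e'],get_state()['position'],get_state()['eef_rot'])
label_all(im,'wrist',['cup_insert','gauge_insert','valve_insert','tee_insert'])
E
```

```text
[[ 0.     0.963  0.271  0.068]
 [ 1.     0.    -0.001  0.001]
 [-0.001  0.271 -0.963 -0.143]
 [ 0.     0.     0.     1.   ]] 330.26234434444586 [ 0.56947408 -0.17196119  0.47478214] [ 0.51296651 -0.1883896   0.33381087] [[ 0.90639953  0.42233318  0.00863536]
 [ 0.42227969 -0.90643557  0.00737747]
 [ 0.01094314 -0.0030404  -0.9999355 ]]
cup_insert 0.92 [240. 190.] 5557 [ 0.442 -0.166  0.032] zmax 0.034
gauge_insert 0.72 [235. 114.] 6628 [ 0.541 -0.128  0.032] zmax 0.034
valve_insert 0.58 [318. 118.] 6635 [ 0.58  -0.227  0.033] zmax 0.035
tee_insert 0.82 [314. 198.] 5482 [ 0.482 -0.265  0.033] zmax 0.034
```

View pics/w1.png

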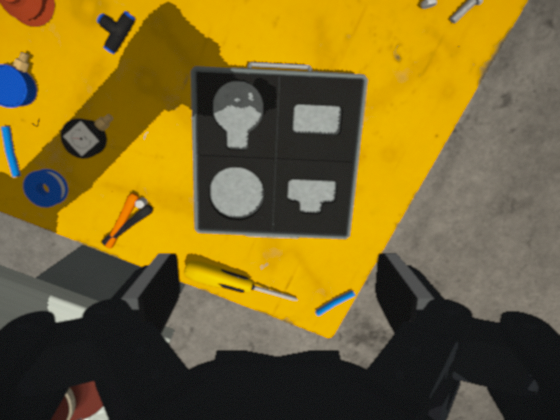

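The wrist view shows the tray: gauge cut-out (238,113) with its slot toward the bottom of the picture, valve (317,119), cup (237,192), and tee (312,194) with its branch toward the bottom. The tee and the black gauge show at (117,30) and (83,138). Next I measure the cut-outs.

Run:
```python
from h import *
im=grab('wrist'); P=cloud(im); g=cv2.cvtColor(im['color'],cv2.COLOR_RGB2GRAY)
s=get_state(); print(s['position'])
reg=np.zeros((420,560),np.uint8)
for l in ['cup_insert','gauge_insert','valve_insert','tee_insert']:
    reg|=regions_of('wrist',l)[0]['mask'].astype(np.uint8)
rect=[]
hull=cv2.convexHull(np.argwhere(reg)[:,::-1].astype(np.int32)); M=np.zeros_like(reg); cv2.fillConvexPoly(M,hull,1)
top=[onz(im,p[0],0.03)[:2] for p in hull]
r=cv2.minAreaRect((np.array(top)*1000).astype(np.float32)); print('foam rect',r)
M=cv2.erode(M,np.ones((9,9)))
cut=((P[:,:,2]<0.0275)&(M>0)).astype(np.uint8)
n,lab,st,c=cv2.connectedComponentsWithStats(cut)
for i in range(1,n):
    if st[i,4]<300: continue
    q=P[lab==i]; q=q[q[:,2]<np.median(q[:,2])+.002]
    ctr,dim,a=cv2.minAreaRect((q[:,:2]*1000).astype(np.float32))
    print(np.round(c[i]),st[i,4],'z',np.round(np.percentile(q[:,2],[10,50,90]),4),'rect',np.round(ctr,1),np.round(dim,1),round(a,1),'mean',np.round(q.mean(0),4))
```

```text
[ 0.50520998 -0.20229774  0.33103852]
foam rect ((508.92132568359375, -197.7357940673828), (213.03233337402344, 212.14608764648438), 21.552766799926758)
[236. 110.] 2499 z [0.0199 0.0211 0.0221] rect [ 538.8 -129.1] [87.2 64.9] 23.3 mean [ 0.5436 -0.1269  0.021 ]
[316. 117.] 1334 z [0.02   0.0211 0.0222] rect [ 577.6 -227.3] [36.3 62.5] 21.5 mean [ 0.5778 -0.2272  0.0211]
[235. 191.] 2204 z [0.0198 0.0209 0.022 ] rect [ 439.9 -167.9] [73.  74.8] 24.3 mean [ 0.4404 -0.1673  0.0209]
[311. 192.] 1222 z [0.024 0.025 0.026] rect [ 479.6 -265.8] [46.5 66.8] 21.4 mean [ 0.4833 -0.2645  0.025 ]
```

Call:
{"fn": "arm_command", "kwargs": {"offset": [[2, -3.9, 0], [2, -3.9, 0], [2, -3.9, 0], [2, -3.9, 0], [2, -3.9, 0], [2, -3.9, 0], [2, -3.9, 0], [0, 0, 0], [0, 0, 0], [0, 0, 0]], "twist": [0, 0, 0, 0, 0, 0, 0, 0, 0, 0], "fingers": [1, 1, 1, 1, 1, 1, 1, 1, 1, 1]}}

```text
t: 3.6
position: [0.5227, 0.1035, 0.3312]
eef_rot: [[0.914, 0.406, -0.0], [0.406, -0.914, -0.001], [-0.001, 0.001, -1.0]]
wrist_force: [0.7, 0.1, 0.3]
finger_gap: 0.0856
grip_force: 0.0
```

Run:
```python
from h import *
im=grab('wrist'); save(im,'w2.png'); 
for k in range(3):
    s=get_state();print(s['position'],s['t'],s['eef_rot'][:,0])
label_all(im,'wrist',['cup','gauge','valve','tee','bottle','elbow'],3)
for l in ['cup','gauge','valve','tee','bottle']:
    for r in pinpoint('wrist',l)[:3]: print(l,r['score'],np.round(r['uv'],1),np.round(onz(im,r['uv'],0),4))
np.savez('w2.npz',**{k:im[k] for k in('color','range_z','R','e','fx','fy','cx','cy')})
```

```text
[0.52268137 0.10324237 0.33122773] 3.65 [ 9.14346616e-01  4.04931915e-01 -6.39893010e-04]
[0.52268137 0.10324237 0.33122773] 3.65 [ 9.14346616e-01  4.04931915e-01 -6.39893010e-04]
[0.52268137 0.10324237 0.33122773] 3.65 [ 9.14346616e-01  4.04931915e-01 -6.39893010e-04]
cup 0.84 [246. 112.] 1609 [0.564 0.166 0.025] zmax 0.048
gauge 0.9 [224. 189.] 1269 [0.456 0.155 0.026] zmax 0.029
gauge 0.61 [285. 226.] 1222 [0.431 0.049 0.026] zmax 0.029
gauge 0.57 [152.  77.] 1769 [0.556 0.287 0.026] zmax 0.029
valve 0.81 [295.  22.] 1022 [0.684 0.15  0.044] zmax 0.059
tee 0.83 [322. 139.] 665 [0.574 0.055 0.016] zmax 0.018
bottle 0.82 [382.  59.] 1004 [0.687 0.038 0.06 ] zmax 0.091
cup 0.59 [245.4 109.9] [0.5647 0.1685 0.    ]
gauge 0.91 [226.2 181.8] [0.4592 0.1554 0.    ]
gauge 0.88 [291.3 223.1] [0.4395 0.0413 0.    ]
gauge 0.83 [170.6  78.4] [0.5617 0.2763 0.    ]
valve 0.86 [291.9  25. ] [0.6873 0.1539 0.    ]
valve 0.72 [246.2 113.9] [0.5602 0.1654 0.    ]
tee 0.74 [316.2 135.6] [0.5729 0.0637 0.    ]
bottle 0.82 [374.9  59.8] [ 0.6941  0.0355 -0.    ]
```

View pics/w2.png

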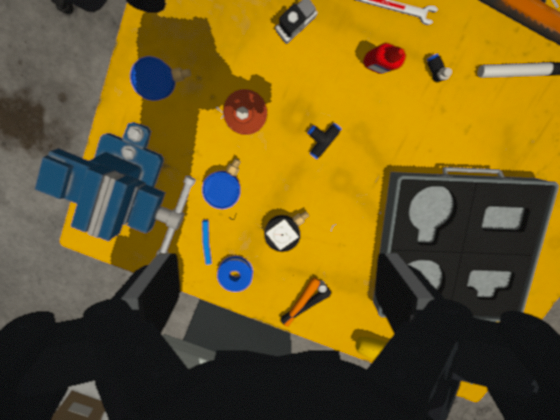

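The black gauge is at (283,233) with its stem to the upper right (304,214). The tee is at (323,140), with its run from (318,156) to (337,128) and its branch toward (311,128). The cup's neck is at (244,112) and the valve at (296,19). Next I fit the poses.

Run:
```python
from h import *
im=dict(np.load('w2.npz')); P=cloud(im)
t=P[180:200,340:360].reshape(-1,3); print('table z',np.nanmedian(t[:,2]))
def near(x,y,r,z0,z1):
    d=np.hypot(P[...,0]-x,P[...,1]-y); return P[(d<r)&(P[...,2]>z0)&(P[...,2]<z1)]
def rect(q): 
    r=cv2.minAreaRect((q[:,:2]*1000).astype(np.float32)); return [np.round(a,1) for a in r]
def circ(q):
    h=cv2.convexHull((q[:,:2]*1000).astype(np.float32)); c,r=cv2.minEnclosingCircle(h); return np.round(c,1),round(r,1)
q=near(.564,.166,.05,.043,.06); print('cup neck',len(q),circ(q),q.mean(0))
q=near(.564,.166,.05,.005,.06); print('cup all',circ(q))
q=near(.435,.047,.06,.023,.04); print('gauge case',len(q),circ(q),np.median(q,0))
q=near(.435,.047,.07,.006,.04);print('gauge all',rect(q))
c=near(.435,.047,.06,.023,.04)[:,:2]; c=np.array(circ(c)[0])/1000
f=q[np.hypot(*(q[:,:2]-c).T)>.0305]; print('stem',len(f),f.mean(0),np.degrees(np.arctan2(*(f.mean(0)[:2]-c)[::-1])))
q=near(.684,.15,.06,.048,.07); print('valve coil',len(q),rect(q),np.percentile(q[:,2],98))
q=near(.684,.15,.06,.03,.046); print('valve plug',len(q),rect(q))
q=near(.684,.15,.06,.006,.07); print('valve all',len(q),rect(q))
q=near(.574,.055,.06,.006,.04); print('tee',len(q),rect(q),q.mean(0))
mk=np.zeros((400,400),np.uint8); ij=((q[:,:2]-[.574,.055])*2000+100).astype(int)
for i,j in ij: cv2.circle(mk,(int(i),int(j)),2,255,-1)
cv2.imwrite('pics/tee.png',cv2.resize(mk[:200,:200],(400,400)))
mu=(q-q.mean(0))[:,:2]; U,S,V=np.linalg.svd(mu,full_matrices=False); print(S/np.sqrt(len(q)),np.degrees(np.arctan2(V[0,1],V[0,0])), 'skew along minor',((mu@V[1])**3).mean()*1e9,V[1])
```

```text
table z -0.00020673090258424565
cup neck 114 (array([562.1, 167.1]), 7.7) [0.56214429 0.16705174 0.04744861]
cup all (array([562.7, 167.2]), 29.6)
gauge case 1011 (array([426.6,  51.3]), 26.6) [0.42698533 0.05137206 0.02635034]
gauge all [array([431. ,  44.6]), array([52.5, 68.8]), np.float64(31.5)]
stem 96 [0.46028209 0.03417721 0.01808997] -26.94718214895646
valve coil 489 [array([683. , 153.6]), array([22.3, 26.5]), np.float64(64.7)] 0.05903529972652466
valve plug 283 [array([689.7, 149.1]), array([20.6, 42.7]), np.float64(63.5)]
valve all 1018 [array([689.7, 149.9]), array([22.7, 49.8]), np.float64(63.9)]
tee 632 [array([573.9,  59.4]), array([35.4, 53.1]), np.float64(76.5)] [0.573247   0.05556681 0.01511735]
[0.01327059 0.00888813] 165.435548826886 skew along minor 494.23338090334573 [0.2514689  0.96786538]
```

```bash
cat >> h.py <<'E'
def go(x,y,z,psi=None):
    s=get_state(); p,R=s['position'],s['eef_rot']; now=np.degrees(np.arctan2(R[1,0],R[0,0]))
    print('tool off cm',np.round(R.T@(np.array([x,y,z])-p)*100,2),'psi now %.1f'%now,'twist(tool z, down) %s'%(None if psi is None else round(now-psi,1)),'j7',round(s['joint_pos'][6],2),'pos',np.round(p,4))
E
python3 -c "
from h import *
go(.562,.167,.12,24)"
```

```text
tool off cm [ 6.12 -3.98 21.14] psi now 24.1 twist(tool z, down) 0.1 j7 -1.47 pos [0.5224 0.1056 0.3314]
```

Call:
{"fn": "arm_command", "kwargs": {"offset": [[1.2, -0.8, 4.2], [1.2, -0.8, 4.2], [1.2, -0.8, 4.2], [1.2, -0.8, 4.2], [1.3, -0.8, 4.2], [0, 0, 0], [0, 0, 0], [0, 0, 0]], "twist": [0, 0, 0, 0, 0, 0, 0, 0], "fingers": [1, 1, 1, 1, 1, 1, 1, 1]}}

```text
t: 5.0
position: [0.5632, 0.1668, 0.1237]
eef_rot: [[0.913, 0.408, 0.004], [0.408, -0.913, 0.001], [0.004, 0.001, -1.0]]
wrist_force: [0.2, -0.1, 1.2]
finger_gap: 0.0855
grip_force: 0.0
```

```bash
cat >> h.py <<'E'
def near(P,x,y,r,z0,z1):
    d=np.hypot(P[...,0]-x,P[...,1]-y); return P[(d<r)&(P[...,2]>z0)&(P[...,2]<z1)]
def rect(q): 
    r=cv2.minAreaRect((q[:,:2]*1000).astype(np.float32)); return [np.round(a,1) for a in r]
def circ(q):
    h=cv2.convexHull((q[:,:2]*1000).astype(np.float32)); c,r=cv2.minEnclosingCircle(h); return np.round(c,1),round(r,1)
E
python3 - <<'E'
from h import *
ps=[]
for k in range(4):
    im=grab('wrist'); P=cloud(im); ps.append(get_state()['position'])
    q=near(P,.562,.167,.02,.043,.06); print(circ(q),np.median(q,0),np.round(ps[-1],4))
go(.562,.167,.042,24)
E
```

```text
(array([561.9, 167.4]), 7.8) [0.56249795 0.1675084  0.04740659] [0.5633 0.1667 0.1241]
(array([561.9, 167.4]), 7.9) [0.56248794 0.16761959 0.04735326] [0.5632 0.1667 0.1241]
(array([561.5, 167.3]), 7.9) [0.56247551 0.16754028 0.04740631] [0.563  0.1667 0.1239]
(array([561.9, 167.1]), 7.9) [0.56248912 0.16755803 0.04741968] [0.5627 0.1668 0.1235]
tool off cm [-0.09 -0.05  8.15] psi now 24.1 twist(tool z, down) 0.1 j7 -1.62 pos [0.5627 0.1668 0.1235]
```

Call:
{"fn": "arm_command", "kwargs": {"offset": [[0, 0, 3], [0, 0, 3], [0, 0, 1.2], [0, 0, 0.9], [0, 0, 0], [0, 0, 0], [0, 0, 0], [0, 0, 0], [0, 0, 0], [0, 0, 0]], "twist": [0, 0, 0, 0, 0, 0, 0, 0, 0, 0], "fingers": [1, 1, 1, 1, 0, -1, -1, -1, -1, -1], "force": 30}}

```text
t: 6.2
position: [0.5621, 0.1674, 0.0409]
eef_rot: [[0.913, 0.409, 0.001], [0.409, -0.913, 0.001], [0.001, -0.0, -1.0]]
wrist_force: [0.2, 0.2, 1.6]
finger_gap: 0.0123
grip_force: 29.2
```

Call:
{"fn": "arm_command", "kwargs": {"offset": [[0, 0, -2], [0, 0, -4], [-1, 1, -2], [-3.3, 3.4, 0], [-3.3, 3.4, 0], [-3.3, 3.4, 0], [-3.3, 3.4, 0], [-3.3, 3.4, 0], [-3.3, 3.4, 0], [-2.9, 3.2, 0]], "twist": [0, 0, 0, 0, 0, 0, 0, 0, 0, 0], "fingers": [-1, -1, -1, -1, -1, -1, -1, -1, -1, -1]}}

```text
t: 7.2
position: [0.4445, -0.1564, 0.1204]
eef_rot: [[0.913, 0.408, -0.0], [0.408, -0.913, -0.0], [-0.001, 0.0, -1.0]]
wrist_force: [1.0, -0.8, -0.4]
finger_gap: 0.0123
grip_force: 29.4
```

Call:
{"fn": "arm_command", "kwargs": {"offset": [[0, 0, 0], [0, 0, 0], [0, 0, 0], [0, 0, 0]], "twist": [0, 0, 0, 0], "fingers": [-1, -1, -1, -1]}}

```text
t: 7.6
position: [0.4466, -0.1525, 0.1204]
eef_rot: [[0.911, 0.412, 0.0], [0.412, -0.911, 0.001], [0.001, -0.001, -1.0]]
wrist_force: [-0.4, 0.1, -1.2]
finger_gap: 0.0123
grip_force: 29.4
```

```bash
cat > tray.py <<'E'
from h import *
def insert(im,l,x,y):
    P=cloud(im); q=near(P,x,y,.05,.012,.0265)
    print(l,len(q),rect(q),np.round(np.median(q[:,2]),4))
E
python3 - <<'E'
from tray import *
im=grab('wrist'); save(im,'w3.png')
for l,x,y in [('cup',.441,-.168),('gauge',.538,-.13),('tee',.48,-.265),('valve',.577,-.227)]: insert(im,l,x,y)
go(.441,-.168,.062,24)
P=cloud(im); q=near(P,.441,-.168,.06,.06,.15); print(len(q),circ(q),np.percentile(q[:,2],[5,50,95]))
E
```

```text
cup 1499 [array([ 458.4, -175.8]), array([74.5, 36.3]), np.float64(67.4)] 0.0211
gauge 9838 [array([ 538.5, -129.6]), array([86.4, 66.5]), np.float64(23.4)] 0.0211
tee 3854 [array([ 479.5, -267.2]), array([47. , 65.3]), np.float64(21.3)] 0.0251
valve 5013 [array([ 578.6, -229.1]), array([36.2, 59.9]), np.float64(21.7)] 0.0212
tool off cm [-1.14  1.18  5.84] psi now 24.3 twist(tool z, down) 0.3 j7 -1.06 pos [ 0.4465 -0.1526  0.1204]
9006 (array([ 446.5, -152.4]), 30.8) [0.0832932  0.10602068 0.14539417]
```

View pics/w3.png

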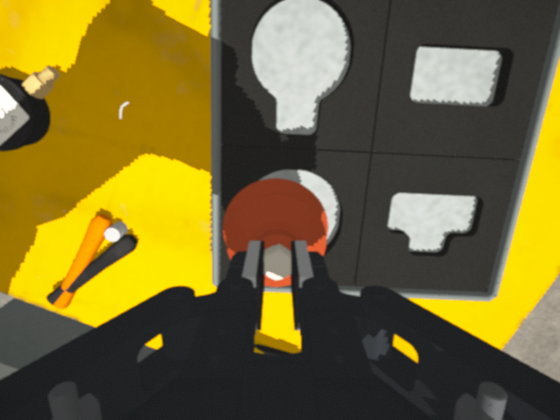

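The cup is held straight (mouth around (275,235)) and still has about 16 mm to go to the cut-out behind it (300,210). The foam measures 3 mm higher than listed because of the tray floor, so I add 3 mm.

Call:
{"fn": "arm_command", "kwargs": {"offset": [[-1.1, 1.2, 0], [0, 0, 2], [0, 0, 2], [0, 0, 1], [0, 0, 0.5], [0, 0, 0.2], [0, 0, 0], [0, 0, 0]], "twist": [0, 0, 0, 0, 0, 0, 0, 0], "fingers": [-1, -1, -1, -1, -1, -1, -1, -1]}}

```text
t: 8.45
position: [0.4413, -0.1697, 0.0639]
eef_rot: [[0.913, 0.409, 0.001], [0.409, -0.913, -0.0], [0.001, 0.001, -1.0]]
wrist_force: [-0.1, 0.1, -1.5]
finger_gap: 0.012
grip_force: 29.4
```

Call:
{"fn": "arm_command", "kwargs": {"offset": [[0, 0, 0.2], [0, 0, 0], [0, 0, 0], [0, 0, 0], [0, 0, 0], [0, 0, -2], [0, 0, -4], [0, 0, -4], [0, 0, 0], [0, 0, 0]], "twist": [0, 0, 0, 0, 0, 0, 0, 0, 0, 0], "fingers": [-1, -1, 0, 0, 0, 0, 0, 1, 1, 1]}}

```text
t: 9.45
position: [0.441, -0.17, 0.162]
eef_rot: [[0.913, 0.408, 0.002], [0.408, -0.913, -0.001], [0.001, 0.002, -1.0]]
wrist_force: [-0.9, 0.2, -0.9]
finger_gap: 0.0835
grip_force: 0.0
```

Run:
```python
from h import *
im=grab('wrist'); P=cloud(im); q=near(P,.441,-.168,.05,.04,.12); print(circ(q),np.percentile(q[:,2],[5,99])); q=q[q[:,2]>.062]; print(circ(q))
go(.427,.0515,.16,153)
```

```text
(array([ 441.2, -170.4]), 26.9) [0.04180578 0.06930515]
(array([ 443.1, -169.4]), 9.9)
tool off cm [  7.83 -20.73   0.1 ] psi now 24.1 twist(tool z, down) -128.9 j7 -1.01 pos [ 0.4401 -0.1697  0.161 ]
```

Call:
{"fn": "arm_command", "kwargs": {"offset": [[1.3, -3.45, 0], [1.3, -3.45, 0], [1.3, -3.45, 0], [1.3, -3.45, 0], [1.3, -3.45, 0], [1.3, -3.45, 0], [0, 0, 0], [0, 0, 0], [0, 0, 0], [0, 0, 0]], "twist": [0, 0, 0, 0, 0, 0, -8.5, -8.5, -8.5, -8.5], "fingers": [1, 1, 1, 1, 1, 1, 1, 1, 1, 1]}}

```text
t: 10.5
position: [0.4261, 0.0511, 0.1597]
eef_rot: [[0.522, 0.853, -0.004], [0.853, -0.522, -0.0], [-0.002, -0.003, -1.0]]
wrist_force: [-0.5, -0.5, -0.6]
finger_gap: 0.0854
grip_force: 0.0
```

Call:
{"fn": "arm_command", "kwargs": {"offset": [[0, 0, 0], [0, 0, 0], [0, 0, 0], [0, 0, 0], [0, 0, 0], [0, 0, 0], [0, 0, 0], [0, 0, 0], [0, 0, 0], [0, 0, 0]], "twist": [-8.5, -8.5, -8.5, -8.5, -8.5, -8.5, -8.5, -8.5, -8.5, -8.5], "fingers": [1, 1, 1, 1, 1, 1, 1, 1, 1, 1]}}

```text
t: 11.5
position: [0.4262, 0.0508, 0.1598]
eef_rot: [[-0.804, 0.595, -0.004], [0.595, 0.804, 0.0], [0.003, -0.002, -1.0]]
wrist_force: [0.7, 0.4, 0.4]
finger_gap: 0.0853
grip_force: 0.0
```

Call:
{"fn": "arm_command", "kwargs": {"offset": [[0, 0, 0], [0, 0, 0], [0, 0, 0], [0, 0, 0]], "twist": [-7, 0, 0, 0], "fingers": [1, 1, 1, 1]}}

```text
t: 11.9
position: [0.427, 0.0511, 0.1608]
eef_rot: [[-0.866, 0.5, -0.001], [0.5, 0.866, 0.0], [0.001, -0.001, -1.0]]
wrist_force: [-0.3, -0.3, -0.8]
finger_gap: 0.0855
grip_force: 0.0
```

Run:
```python
from h import *
im=grab('wrist'); save(im,'w4.png'); P=cloud(im)
go(.427,.0515,.018,153)
q=near(P,.43,.05,.06,.023,.04); c,r=circ(q); print(c,r,np.median(q,0))
q=near(P,.43,.05,.065,.005,.04); f=q[np.hypot(*(q[:,:2]-c/1000).T)>.0295]; print(len(f),f.mean(0),np.degrees(np.arctan2(*(f.mean(0)[:2]-c/1000)[::-1])),rect(f))
```

```text
tool off cm [ 0.02  0.03 14.3 ] psi now 150.0 twist(tool z, down) -3.0 j7 0.25 pos [0.4271 0.0511 0.161 ]
[427.3  51. ] 28.1 [0.42552974 0.05220094 0.02659208]
199 [0.4591165  0.03392673 0.01848392] -28.21875511548214 [array([460.1,  33.3]), array([15.8, 17.1]), np.float64(60.4)]
```

View pics/w4.png

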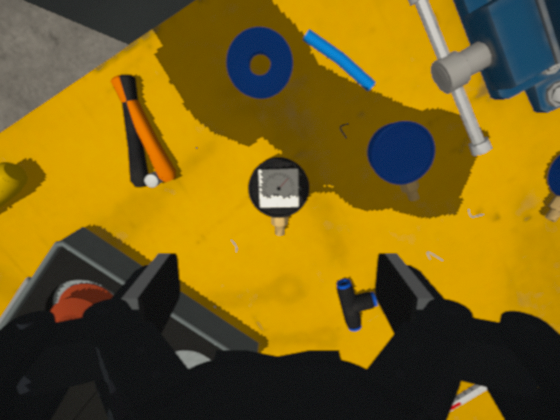

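The stem points straight down in the picture (279,228), so the tool is aligned at 150° and centred over the case (278,187).

Call:
{"fn": "arm_command", "kwargs": {"offset": [[0, 0, 4], [0, 0, 4], [0, 0, 3.5], [0, 0, 2], [0, 0, 1.4], [0, 0, 0], [0, 0, 0], [0, 0, 0], [0, 0, 0], [0, 0, 0]], "twist": [0, 0, 0, 0, 0, 0, 0, 0, 0, 0], "fingers": [1, 1, 1, 1, 1, 1, 0.4, -1, -1, -1], "force": 40}}

```text
t: 12.95
position: [0.4281, 0.0513, 0.0137]
eef_rot: [[-0.867, 0.499, 0.003], [0.499, 0.867, 0.0], [-0.002, 0.002, -1.0]]
wrist_force: [-0.7, -0.3, 5.8]
finger_gap: 0.0501
grip_force: 40.5
```

Call:
{"fn": "arm_command", "kwargs": {"offset": [[0, 0, 0], [0, 0, 0], [0, 0, -1], [0, 0, -3], [0, 0, -4], [0, 0, -3]], "twist": [0, 0, 0, 0, 0, 0], "fingers": [-1, -1, -1, -1, -1, -1]}}

```text
t: 13.55
position: [0.4275, 0.0511, 0.1246]
eef_rot: [[-0.867, 0.499, 0.001], [0.499, 0.867, 0.0], [-0.001, 0.001, -1.0]]
wrist_force: [0.9, -0.9, -2.0]
finger_gap: 0.0501
grip_force: 42.1
```

Run:
```python
from h import *
im=grab('side'); save(im,'s1.png')
c,s=np.cos(np.radians(21.5)),np.sin(np.radians(21.5))
go(.538+.0105*c,-.1298+.0105*s,.1215,20.5)
```

```text
tool off cm [-19.09  -9.56   0.73] psi now 150.1 twist(tool z, down) 129.6 j7 0.17 pos [0.4299 0.0521 0.128 ]
```

Call:
{"fn": "arm_command", "kwargs": {"offset": [[-2.2, -1.1, 0], [-3.2, -1.6, 0], [-3.2, -1.6, 0], [-3.2, -1.6, 0], [-3.2, -1.6, 0], [-3.2, -1.6, 0], [-0.9, -0.5, 0], [0, 0, 0], [0, 0, 0], [0, 0, 0]], "twist": [0, 0, 0, 0, 0, 0, 0, 8.5, 8.5, 8.5], "fingers": [-1, -1, -1, -1, -1, -1, -1, -1, -1, -1]}}

```text
t: 14.6
position: [0.5445, -0.1269, 0.1225]
eef_rot: [[-0.563, 0.826, -0.0], [0.826, 0.563, 0.001], [0.001, 0.0, -1.0]]
wrist_force: [0.0, -0.1, -1.0]
finger_gap: 0.05
grip_force: 42.0
```

Call:
{"fn": "arm_command", "kwargs": {"offset": [[0, 0, 0], [0, 0, 0], [0, 0, 0], [0, 0, 0], [0, 0, 0], [0, 0, 0], [0, 0, 0], [0, 0, 0], [0, 0, 0], [0, 0, 0]], "twist": [8.5, 8.5, 8.5, 8.5, 8.5, 8.5, 8.5, 8.5, 8.5, 8.5], "fingers": [-1, -1, -1, -1, -1, -1, -1, -1, -1, -1]}}

```text
t: 15.6
position: [0.5445, -0.1264, 0.1226]
eef_rot: [[0.774, 0.633, -0.0], [0.633, -0.774, 0.001], [0.0, -0.001, -1.0]]
wrist_force: [-0.8, 0.1, -1.0]
finger_gap: 0.0501
grip_force: 42.0
```

Call:
{"fn": "arm_command", "kwargs": {"offset": [[0, 0, 0], [0, 0, 0], [0, 0, 0], [0, 0, 0], [0, 0, 0], [0, 0, 0]], "twist": [8.5, 8.5, 2.1, 0, 0, 0], "fingers": [-1, -1, -1, -1, -1, -1]}}

```text
t: 16.2
position: [0.545, -0.1273, 0.1223]
eef_rot: [[0.936, 0.352, -0.0], [0.352, -0.936, 0.0], [0.0, -0.0, -1.0]]
wrist_force: [1.3, -0.3, -0.7]
finger_gap: 0.0497
grip_force: 42.0
```

Run:
```python
from h import *
im=grab('wrist'); save(im,'w5.png'); P=cloud(im)
c,s=np.cos(np.radians(21.5)),np.sin(np.radians(21.5))
go(.538+.0105*c,-.1298+.0105*s,.034,20.5)
```

```text
tool off cm [ 0.3  -0.03  8.83] psi now 20.6 twist(tool z, down) 0.1 j7 -1.18 pos [ 0.5451 -0.1274  0.1223]
```

View pics/w5.png

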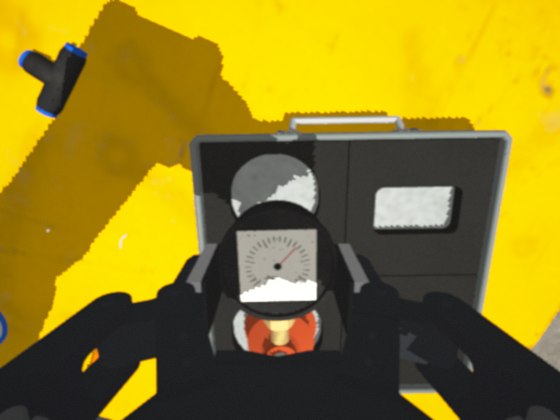

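The gauge is held level, with its stem straight down in the picture and in line with the slot.

Call:
{"fn": "arm_command", "kwargs": {"offset": [[0.3, 0, 2], [0, 0, 3], [0, 0, 2], [0, 0, 1], [0, 0, 0.5], [0, 0, 0.2], [0, 0, 0], [0, 0, 0]], "twist": [0, 0, 0, 0, 0, 0, 0, 0], "fingers": [-1, -1, -1, -1, -1, -1, -1, -1]}}

```text
t: 17.05
position: [0.5487, -0.1264, 0.0362]
eef_rot: [[0.937, 0.35, 0.002], [0.35, -0.937, -0.0], [0.002, 0.001, -1.0]]
wrist_force: [-0.3, -0.0, -0.9]
finger_gap: 0.0499
grip_force: 42.0
```

Call:
{"fn": "arm_command", "kwargs": {"offset": [[0, 0, 0.1], [0, 0, 0], [0, 0, 0], [0, 0, 0], [0, 0, 0], [0, 0, -1], [0, 0, -4], [0, 0, -4], [0, 0, -3], [0, 0, 0]], "twist": [0, 0, 0, 0, 0, 0, 0, 0, 0, 0], "fingers": [-1, -1, 0.45, 0.45, 0.45, 0.45, 0.45, 0.45, 1, 1]}}

```text
t: 18.05
position: [0.5513, -0.1267, 0.1598]
eef_rot: [[0.937, 0.35, 0.011], [0.35, -0.937, -0.002], [0.01, 0.006, -1.0]]
wrist_force: [0.3, -0.3, 1.1]
finger_gap: 0.085
grip_force: 0.0
```

Run:
```python
from h import *
im=grab('wrist'); P=cloud(im); q=near(P,.548,-.126,.05,.04,.12); print(circ(q),np.percentile(q[:,2],[5,50,99]))
# valve grip centre: origin + 6.5mm along y(153.9deg)
a=np.radians(153.9); go(.6897+.0065*np.cos(a),.1499+.0065*np.sin(a),.16,-26.1)
save(im,'w6.png')
```

```text
(array([ 549.9, -127.3]), 44.1) [0.0458153  0.04742727 0.05028345]
tool off cm [ 22.36 -21.45  -0.22] psi now 20.5 twist(tool z, down) 46.6 j7 -1.18 pos [ 0.5496 -0.1265  0.1573]
```

View pics/w6.png

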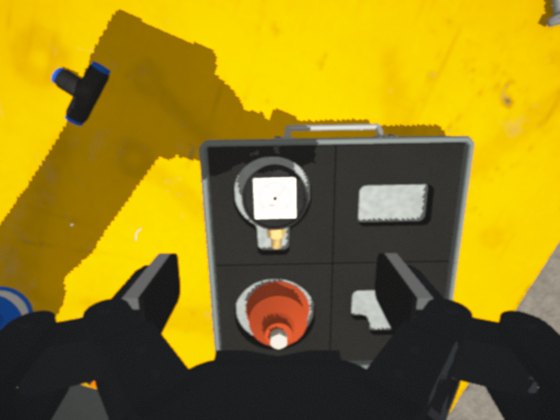

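The gauge sits in its cut-out at (275,198) with the stem in the slot, and the cup stands in its own at (275,312). Before going to the valve I check what stands around it.

Run:
```python
from h import *
for n in('scene','side'):
    P=cloud(grab(n)); 
    for z0 in(.05,.1,.2):
        q=near(P,.684,.153,.2,z0,.9); d=np.hypot(q[:,0]-.684,q[:,1]-.153); m=d>.035
        if m.any():
            i=np.argsort(d[m])[:200:40]; print(n,z0,len(q),np.round(q[m][i],3).tolist())
```

```text
scene 0.05 3097 [[0.687, 0.054, 0.053], [0.779, 0.112, 0.085], [0.774, 0.098, 0.088], [0.786, 0.123, 0.081], [0.777, 0.098, 0.089]]
scene 0.1 1357 [[0.71, 0.254, 0.167], [0.703, 0.26, 0.168], [0.677, 0.264, 0.157], [0.69, 0.266, 0.166], [0.707, 0.266, 0.169]]
side 0.05 2460 [[0.699, 0.053, 0.05], [0.787, 0.118, 0.088], [0.784, 0.106, 0.092], [0.793, 0.125, 0.077], [0.688, 0.039, 0.065]]
side 0.1 1369 [[0.706, 0.259, 0.167], [0.72, 0.262, 0.17], [0.751, 0.248, 0.172], [0.696, 0.27, 0.155], [0.709, 0.269, 0.163]]
```

Call:
{"fn": "arm_command", "kwargs": {"offset": [[3.2, -3.05, -0.4], [3.2, -3.05, 0], [3.2, -3.05, 0], [3.2, -3.05, 0], [3.2, -3.05, 0], [3.2, -3.05, 0], [3.2, -3.15, 0], [0, 0, 0], [0, 0, 0], [0, 0, 0]], "twist": [0, 0, 0, 0, 0, 0, 0, 8.5, 8.5, 8.5], "fingers": [1, 1, 1, 1, 1, 1, 1, 1, 1, 1]}}

```text
t: 19.2
position: [0.6814, 0.1533, 0.1556]
eef_rot: [[0.996, -0.092, -0.005], [-0.092, -0.996, -0.001], [-0.004, 0.002, -1.0]]
wrist_force: [0.5, -0.3, 0.1]
finger_gap: 0.0852
grip_force: 0.0
```

Call:
{"fn": "arm_command", "kwargs": {"offset": [[0, 0, 0], [0, 0, 0], [0, 0, 0], [0, 0, 0], [0, 0, 0], [0, 0, 0]], "twist": [8.5, 8.5, 4.1, 0, 0, 0], "fingers": [1, 1, 1, 1, 1, 1]}}

```text
t: 19.8
position: [0.6822, 0.153, 0.1575]
eef_rot: [[0.899, -0.439, -0.002], [-0.439, -0.899, -0.0], [-0.001, 0.001, -1.0]]
wrist_force: [-0.2, 0.0, 0.3]
finger_gap: 0.0855
grip_force: 0.0
```

Run:
```python
from h import *
im=grab('wrist'); save(im,'w7.png'); P=cloud(im)
for z0,z1 in((.048,.07),(.006,.07),(.056,.07)):
    q=near(P,.686,.152,.045,z0,z1); print(z0,len(q),rect(q),np.median(q[:,2]))
a=np.radians(153.9); go(.6897+.0065*np.cos(a),.1499+.0065*np.sin(a),.027,-26.1)
```

```text
0.048 903 [array([682.8, 153.7]), array([21.4, 26.1]), np.float64(63.3)] 0.054092920952918316
0.006 1783 [array([698.5, 147.9]), array([30. , 62.4]), np.float64(76.6)] 0.05038397178884732
0.056 151 [array([682.6, 154.1]), array([10.5, 10.1]), np.float64(89.1)] 0.058062714675185284
tool off cm [ 0.15 -0.05 13.07] psi now -26.0 twist(tool z, down) 0.1 j7 -2.26 pos [0.6824 0.153  0.1577]
```

View pics/w7.png

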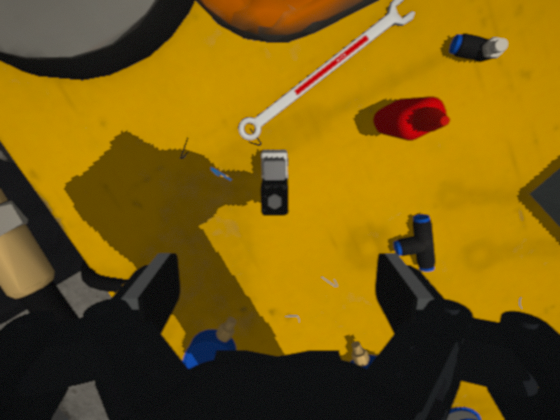

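The valve is centred at (275,182), lined up with the fingers. The hose is about 10 cm off to the side, so I descend.

Call:
{"fn": "arm_command", "kwargs": {"offset": [[0.1, 0, 3], [0, 0, 3], [0, 0, 3], [0, 0, 2.5], [0, 0, 1.5], [0, 0, 0], [0, 0, 0], [0, 0, 0], [0, 0, 0], [0, 0, 0]], "twist": [0, 0, 0, 0, 0, 0, 0, 0, 0, 0], "fingers": [1, 1, 1, 1, 1, 1, 0, -1, -1, -1], "force": 40}}

```text
t: 20.85
position: [0.6842, 0.1529, 0.0296]
eef_rot: [[0.898, -0.44, 0.002], [-0.44, -0.898, 0.001], [0.002, -0.001, -1.0]]
wrist_force: [0.6, 0.0, -0.3]
finger_gap: 0.0282
grip_force: 0.0
```

Call:
{"fn": "arm_command", "kwargs": {"offset": [[0, 0, 0], [0, 0, 0], [0, 0, 0], [0, 0, -1], [0, 0, -4], [0, 0, -4], [0, 0, -4], [0, 0, 0]], "twist": [0, 0, 0, 0, 0, 0, 0, 0], "fingers": [-1, -1, -1, -1, -1, -1, -1, -1]}}

```text
t: 21.65
position: [0.6876, 0.1534, 0.1659]
eef_rot: [[0.898, -0.44, 0.014], [-0.44, -0.898, 0.003], [0.011, -0.009, -1.0]]
wrist_force: [1.8, 0.6, -0.2]
finger_gap: 0.0212
grip_force: 45.0
```

Run:
```python
from h import *
a=np.radians(-68.5+180)  # valve y after turn
go(.5768+.0065*np.cos(a),-.227+.0065*np.sin(a),.15,-68.5)
```

```text
tool off cm [ 6.29 38.61  1.32] psi now -26.1 twist(tool z, down) 42.4 j7 -2.26 pos [0.6876 0.1534 0.1659]
```

Call:
{"fn": "arm_command", "kwargs": {"offset": [[0.4, 2.2, 0], [0.75, 4.2, 0], [0.75, 4.2, 0], [0.75, 4.2, 0], [0.75, 4.2, 0], [0.75, 4.2, 0], [0.75, 4.2, 0], [0.75, 4.2, 0], [0.75, 4.2, 0], [0.3, 2.6, 0]], "twist": [0, 0, 0, 0, 0, 0, 0, 0, 0, 0], "fingers": [-1, -1, -1, -1, -1, -1, -1, -1, -1, -1]}}

```text
t: 22.65
position: [0.5722, -0.2267, 0.1576]
eef_rot: [[0.896, -0.444, -0.003], [-0.444, -0.896, -0.003], [-0.001, 0.003, -1.0]]
wrist_force: [0.7, 1.0, -1.2]
finger_gap: 0.0214
grip_force: 44.9
```

Call:
{"fn": "arm_command", "kwargs": {"offset": [[0, 0, 0], [0, 0, 0], [0, 0, 0], [0, 0, 0], [0, 0, 0], [0, 0, 0], [0, 0, 0], [0, 0, 0]], "twist": [8.5, 8.5, 8.5, 8.5, 8.5, 0, 0, 0], "fingers": [-1, -1, -1, -1, -1, -1, -1, -1]}}

```text
t: 23.45
position: [0.5746, -0.2216, 0.158]
eef_rot: [[0.367, -0.93, -0.001], [-0.93, -0.367, 0.0], [-0.001, 0.0, -1.0]]
wrist_force: [-0.3, 0.7, -0.6]
finger_gap: 0.0213
grip_force: 44.9
```

Run:
```python
from tray import *
im=grab('wrist'); save(im,'w8.png')
insert(im,'valve',.577,-.227)
a=np.radians(-68.5+180)
go(.5768+.0065*np.cos(a),-.227+.0065*np.sin(a),.0495,-68.5)
```

```text
valve 1409 [array([ 582.1, -239.7]), array([36.4, 31.4]), np.float64(21.7)] 0.021
tool off cm [-7.000e-02 -1.000e-02  1.086e+01] psi now -68.5 twist(tool z, down) -0.0 j7 -2.29 pos [ 0.5746 -0.2216  0.1581]
```

View pics/w8.png

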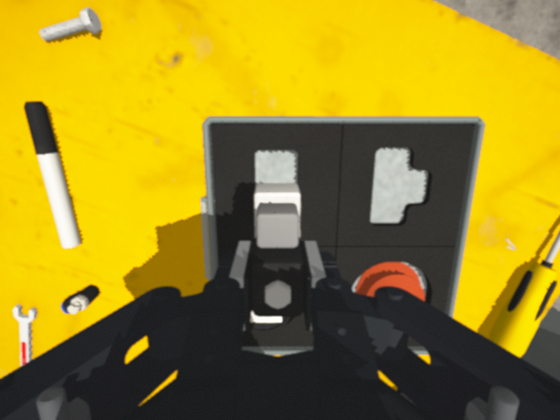

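The valve hangs straight and lines up with its cut-out (276,165). I lower it.

Call:
{"fn": "arm_command", "kwargs": {"offset": [[0, 0, 3], [0, 0, 3], [0, 0, 2.5], [0, 0, 1.3], [0, 0, 0.6], [0, 0, 0.2], [0, 0, 0], [0, 0, 0]], "twist": [0, 0, 0, 0, 0, 0, 0, 0], "fingers": [-1, -1, -1, -1, -1, -1, -1, -1]}}

```text
t: 24.3
position: [0.5757, -0.222, 0.0536]
eef_rot: [[0.365, -0.931, 0.002], [-0.931, -0.365, -0.001], [0.002, -0.002, -1.0]]
wrist_force: [0.2, 1.0, -0.2]
finger_gap: 0.0214
grip_force: 44.9
```

Call:
{"fn": "arm_command", "kwargs": {"offset": [[0, 0, 0.1], [0, 0, 0.1], [0, 0, 0], [0, 0, 0]], "twist": [0, 0, 0, 0], "fingers": [-1, -1, -1, -1]}}

```text
t: 24.7
position: [0.5749, -0.2216, 0.0504]
eef_rot: [[0.365, -0.931, 0.0], [-0.931, -0.365, 0.0], [-0.0, -0.0, -1.0]]
wrist_force: [-0.3, 0.5, -0.8]
finger_gap: 0.0213
grip_force: 44.9
```

Call:
{"fn": "arm_command", "kwargs": {"offset": [[0, 0, 0.1], [0, 0, 0], [0, 0, 0], [0, 0, 0], [0, 0, 0], [0, 0, -1], [0, 0, -4], [0, 0, -4], [0, 0, -2], [0, 0, 0]], "twist": [0, 0, 0, 0, 0, 0, 0, 0, 0, 0], "fingers": [-1, -1, 0, 0, 0, 0, 0, 0.5, 1, 1]}}

```text
t: 25.7
position: [0.5772, -0.2229, 0.1639]
eef_rot: [[0.365, -0.931, 0.008], [-0.931, -0.365, -0.003], [0.006, -0.007, -1.0]]
wrist_force: [0.5, -0.4, 0.6]
finger_gap: 0.0832
grip_force: 0.0
```

Run:
```python
from h import *
im=grab('wrist'); save(im,'w9.png'); P=cloud(im)
for z0,z1 in((.068,.09),(.036,.09)):
    q=near(P,.577,-.227,.045,z0,z1); print(len(q),rect(q),np.median(q[:,2]))
a=np.radians(-103.5); go(.5739+.0085*np.cos(a),.0594+.0085*np.sin(a),.15,76.5)
P=cloud(grab('scene')); q=near(P,.574,.057,.06,.005,.04); print('tee',rect(q))
```

```text
1017 [array([ 573.9, -220.8]), array([21.7, 26.3]), np.float64(21.3)] 0.0750213454334859
1909 [array([ 577.7, -229.9]), array([22. , 46.2]), np.float64(21.6)] 0.07248529454599076
tool off cm [-25.59  -9.61   1.11] psi now -68.6 twist(tool z, down) -145.1 j7 -2.29 pos [ 0.5758 -0.2222  0.1615]
tee [array([584.5,  53.4]), array([62.9, 69.9]), np.float64(38.4)]
```

View pics/w9.png

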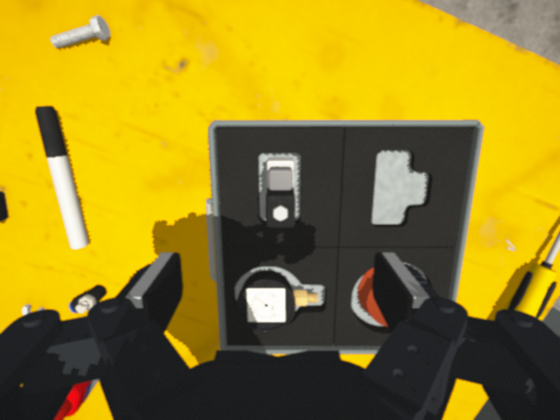

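The valve stands in its cut-out at (280,188), upright and aligned. Next is the tee.

Call:
{"fn": "arm_command", "kwargs": {"offset": [[-1.8, -0.7, 0], [-3.7, -1.4, 0], [-3.7, -1.4, 0], [-3.7, -1.4, 0], [-3.7, -1.4, 0], [-3.7, -1.4, 0], [-3.7, -1.4, 0], [-1.6, -0.5, 0], [0, 0, 0], [0, 0, 0]], "twist": [0, 0, 0, 0, 0, 0, 0, 0, -8.5, -8.5], "fingers": [1, 1, 1, 1, 1, 1, 1, 1, 1, 1]}}

```text
t: 26.8
position: [0.5693, 0.0532, 0.1575]
eef_rot: [[0.628, -0.778, -0.004], [-0.778, -0.628, -0.0], [-0.002, 0.003, -1.0]]
wrist_force: [-0.1, -0.8, 0.5]
finger_gap: 0.0853
grip_force: 0.0
```

Call:
{"fn": "arm_command", "kwargs": {"offset": [[0, 0, 0], [0, 0, 0], [0, 0, 0], [0, 0, 0], [0, 0, 0], [0, 0, 0], [0, 0, 0], [0, 0, 0], [0, 0, 0], [0, 0, 0]], "twist": [-8.5, -8.5, -8.5, -8.5, -8.5, -8.5, -8.5, -8.5, -8.5, -8.5], "fingers": [1, 1, 1, 1, 1, 1, 1, 1, 1, 1]}}

```text
t: 27.8
position: [0.5694, 0.0516, 0.1575]
eef_rot: [[0.831, 0.556, -0.004], [0.556, -0.831, -0.0], [-0.003, -0.002, -1.0]]
wrist_force: [0.2, -0.2, 0.1]
finger_gap: 0.0853
grip_force: 0.0
```

Call:
{"fn": "arm_command", "kwargs": {"offset": [[0, 0, 0], [0, 0, 0], [0, 0, 0], [0, 0, 0], [0, 0, 0], [0, 0, 0], [0, 0, 0], [0, 0, 0]], "twist": [-8.5, -8.5, -8.5, -8.5, -8.5, -0.6, 0, 0], "fingers": [1, 1, 1, 1, 1, 1, 1, 1]}}

```text
t: 28.6
position: [0.5703, 0.0517, 0.1587]
eef_rot: [[0.235, 0.972, -0.001], [0.972, -0.235, -0.0], [-0.0, -0.001, -1.0]]
wrist_force: [-0.1, 0.2, 0.1]
finger_gap: 0.0853
grip_force: 0.0
```

Run:
```python
from h import *
im=grab('wrist'); save(im,'w10.png'); P=cloud(im)
for z0 in (.004,.012):
    q=near(P,.574,.057,.045,z0,.04); print(len(q),rect(q),q.mean(0),np.percentile(q[:,2],95))
a=np.radians(-103.5); go(.5739+.0085*np.cos(a),.0594+.0085*np.sin(a),.008,76.5)
```

```text
1452 [array([573.8,  60.2]), array([34.3, 53.2]), np.float64(76.8)] [0.57289747 0.05651344 0.01503475] 0.01742488505883961
1316 [array([573.9,  60.3]), array([34., 53.]), np.float64(76.4)] [0.57281887 0.05593456 0.01556232] 0.01746115196153826
tool off cm [-0.03  0.17 15.1 ] psi now 76.4 twist(tool z, down) -0.1 j7 -0.7 pos [0.5705 0.0518 0.159 ]
```

View pics/w10.png

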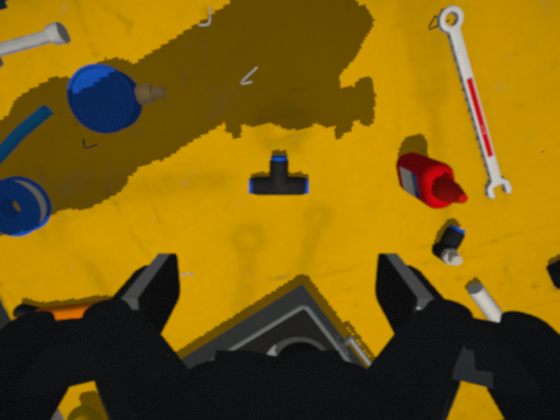

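The tee is centred at (279,182), with its run across the fingers and its branch up in the picture. Nothing is in the fingers' way.

Call:
{"fn": "arm_command", "kwargs": {"offset": [[0, 0.1, 4], [0, 0, 4], [0, 0, 3.5], [0, 0, 2], [0, 0, 1.2], [0, 0, 0.5], [0, 0, 0], [0, 0, 0], [0, 0, 0], [0, 0, 0]], "twist": [0, 0, 0, 0, 0, 0, 0, 0, 0, 0], "fingers": [1, 1, 1, 1, 1, 1, 1, 1, 0.5, 0.5], "force": 25}}

```text
t: 29.65
position: [0.5723, 0.0515, 0.0083]
eef_rot: [[0.233, 0.972, 0.002], [0.972, -0.233, 0.0], [0.001, 0.002, -1.0]]
wrist_force: [0.1, -0.3, 0.8]
finger_gap: 0.0641
grip_force: 0.0
```

Call:
{"fn": "arm_command", "kwargs": {"offset": [[0, 0, 0], [0, 0, 0], [0, 0, 0], [0, 0, 0], [0, 0, 0]], "twist": [0, 0, 0, 0, 0], "fingers": [0, -1, -1, -1, -1], "force": 25}}

```text
t: 30.15
position: [0.572, 0.0515, 0.0081]
eef_rot: [[0.233, 0.972, 0.001], [0.972, -0.233, -0.0], [0.0, 0.001, -1.0]]
wrist_force: [-0.7, -0.9, 5.9]
finger_gap: 0.0469
grip_force: 25.4
```

Call:
{"fn": "arm_command", "kwargs": {"offset": [[0, 0, -0.5], [0, 0, -1], [0, 0, -3], [0, 0, -4], [0, 0, -4], [0, 0, 0], [0, 0, 0]], "twist": [0, 0, 0, 0, 0, 0, 0], "fingers": [-1, -1, -1, -1, -1, -1, -1]}}

```text
t: 30.85
position: [0.5721, 0.0514, 0.1336]
eef_rot: [[0.233, 0.972, 0.002], [0.972, -0.233, 0.0], [0.001, 0.002, -1.0]]
wrist_force: [0.7, -0.5, -1.7]
finger_gap: 0.046
grip_force: 25.9
```

Run:
```python
from h import *
a=np.radians(21.5); go(.4797+.0085*np.cos(a),-.2655+.0085*np.sin(a),.13,201.5)
im=grab('wrist'); P=cloud(im); s=get_state()['position']
q=near(P,s[0],s[1],.05,.105,.15); print(len(q),np.percentile(q[:,2],[5,50,95]))
```

```text
tool off cm [-32.49  -0.89   0.33] psi now 76.5 twist(tool z, down) -125.0 j7 -0.72 pos [0.5721 0.0514 0.1336]
5946 [0.13461746 0.14131918 0.14690156]
```

Call:
{"fn": "arm_command", "kwargs": {"offset": [[-1.5, 0, 0], [-3, -0.1, 0], [-4, -0.1, 0], [-4, -0.1, 0], [-4, -0.1, 0], [-4, -0.1, 0], [-4, -0.1, 0], [-4, -0.1, 0], [-3, -0.1, 0], [-1, -0.2, 0]], "twist": [0, 0, 0, 0, 0, 0, 0, 0, 0, 0], "fingers": [-1, -1, -1, -1, -1, -1, -1, -1, -1, -1]}}

```text
t: 31.9
position: [0.4824, -0.2678, 0.1303]
eef_rot: [[0.241, 0.97, -0.005], [0.97, -0.241, -0.001], [-0.003, -0.005, -1.0]]
wrist_force: [-0.2, 0.5, -0.5]
finger_gap: 0.0465
grip_force: 25.9
```

Call:
{"fn": "arm_command", "kwargs": {"offset": [[0, 0, 0], [0, 0, 0], [0, 0, 0], [0, 0, 0], [0, 0, 0], [0, 0, 0], [0, 0, 0], [0, 0, 0], [0, 0, 0], [0, 0, 0]], "twist": [-8.5, -8.5, -8.5, -8.5, -8.5, -8.5, -8.5, -8.5, -8.5, -8.5], "fingers": [-1, -1, -1, -1, -1, -1, -1, -1, -1, -1]}}

```text
t: 32.9
position: [0.4853, -0.2612, 0.1314]
eef_rot: [[-0.951, 0.31, -0.002], [0.31, 0.951, 0.002], [0.002, 0.001, -1.0]]
wrist_force: [-0.2, -0.2, -0.2]
finger_gap: 0.0468
grip_force: 25.9
```

Call:
{"fn": "arm_command", "kwargs": {"offset": [[0, 0, 0], [0, 0, 0], [0, 0, 0], [0, 0, 0], [0, 0, 0], [0, 0, 0], [0, 0, 0], [0, 0, 0]], "twist": [-8.5, -8.5, -8.5, -8.5, -6, 0, 0, 0], "fingers": [-1, -1, -1, -1, -1, -1, -1, -1]}}

```text
t: 33.7
position: [0.486, -0.2619, 0.1321]
eef_rot: [[-0.931, -0.366, -0.001], [-0.366, 0.931, 0.0], [0.0, 0.0, -1.0]]
wrist_force: [-0.2, -0.4, -0.8]
finger_gap: 0.0467
grip_force: 25.9
```

Run:
```python
from tray import *
im=grab('wrist'); save(im,'w11.png')
a=np.radians(21.5); go(.4797+.0085*np.cos(a),-.2655+.0085*np.sin(a),.034,201.5)
insert(im,'tee',.48,-.265)
```

```text
tool off cm [-0.13 -0.1   9.82] psi now -158.5 twist(tool z, down) -360.0 j7 1.61 pos [ 0.4861 -0.262   0.1322]
tee 3185 [array([ 480.7, -264.1]), array([47.2, 67.1]), np.float64(21.5)] 0.0251
```

View pics/w11.png

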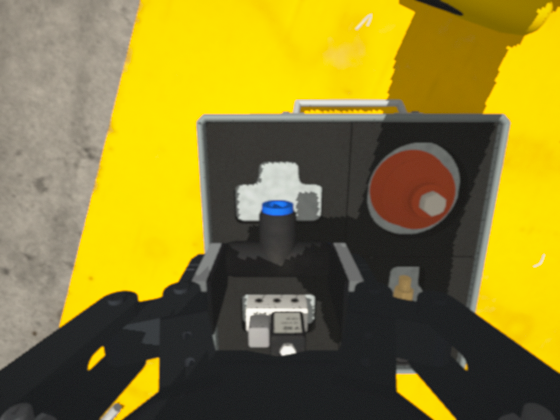

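Run:
```python
from h import *
im=grab('wrist'); s=get_state(); P=cloud(im); T=(P-s['position'])@s['eef_rot']
for v in range(200,300,6):
    for u in (262,277,292): print(v,u,np.round(T[v,u]*1000,1),end=' ')
    print()
```

```text
200 262 [ -0.7 -12.9 106.8] 200 277 [27.6 -1.1  6.4] 200 292 [ -0.9  10.6 107.4] 
206 262 [27.3 -7.7 -2.5] 206 277 [25.6 -1.   3.1] 206 292 [27.7  5.5 -3.8] 
212 262 [24.4 -7.7 -2.1] 212 277 [26.4 -1.  -8.4] 212 292 [25.4  5.5 -5.2] 
218 262 [22.9 -7.6 -5.8] 218 277 [23.9 -1.  -8.8] 218 292 [23.   5.5 -6.3] 
224 262 [20.3 -7.6 -6.3] 224 277 [21.1 -1.  -8.7] 224 292 [19.9  5.6 -5.3] 
230 262 [16.9 -7.7 -4.8] 230 277 [18.4 -1.  -8.7] 230 292 [16.9  5.6 -4.7] 
236 262 [14.5 -7.7 -5.9] 236 277 [15.6 -1.  -8.6] 236 292 [14.4  5.6 -5.7] 
242 262 [10.9 -7.8 -4.4] 242 277 [12.9 -1.  -9. ] 242 292 [11.6  5.6 -5.9] 
248 262 [ 8.5 -7.8 -5.5] 248 277 [10.  -1.  -8.8] 248 292 [ 9.   5.6 -6.7] 
254 262 [ 6.3 -7.8 -7. ] 254 277 [ 6.9 -1.  -8.3] 254 292 [ 6.2  5.7 -6.9] 
260 262 [ 3.7 -7.8 -7.7] 260 277 [ 4.1 -1.  -8.5] 260 292 [ 3.7  5.7 -7.7] 
266 262 [ 1.4 -7.7 -9. ] 266 277 [ 1.4 -1.  -9. ] 266 292 [ 0.9  5.7 -8.1] 
272 262 [-2.2 -7.8 -7.8] 272 277 [-1.6 -1.  -8.9] 272 292 [-2.   5.7 -8.1] 
278 262 [-64.8 -13.4  99.4] 278 277 [-64.9  -1.2  99.6] 278 292 [-64.   11.   98.1] 
284 262 [-69.9 -13.4  98.8] 284 277 [-69.7  -1.2  98.5] 284 292 [-70.   11.1  99.1] 
290 262 [-75.4 -13.5  98.7] 290 277 [-75.7  -1.2  99.2] 290 292 [-76.   11.2  99.8] 
296 262 [-86.6 -14.  107.7] 296 277 [-87.1  -1.2 108.6] 296 292 [-86.5  11.7 107.7]
```

The tee is level: its top sits 8.8 mm above the TCP along the whole branch. It needs a 3 mm shift, then I lower it.

Call:
{"fn": "arm_command", "kwargs": {"offset": [[-0.3, 0, 2], [0, 0, 3], [0, 0, 2.5], [0, 0, 1.2], [0, 0, 0.6], [0, 0, 0.4], [0, 0, 0], [0, 0, 0], [0, 0, 0]], "twist": [0, 0, 0, 0, 0, 0, 0, 0, 0], "fingers": [-1, -1, -1, -1, -1, -1, -1, -1, -1]}}

```text
t: 34.7
position: [0.4895, -0.2613, 0.0362]
eef_rot: [[-0.93, -0.366, 0.001], [-0.366, 0.93, -0.001], [-0.001, -0.001, -1.0]]
wrist_force: [-0.8, -0.0, 0.0]
finger_gap: 0.0466
grip_force: 25.9
```

Call:
{"fn": "arm_command", "kwargs": {"offset": [[0, 0, 0.2], [0, 0, 0], [0, 0, 0]], "twist": [0, 0, 0], "fingers": [-1, -1, -1]}}

```text
t: 35.0
position: [0.489, -0.2611, 0.0334]
eef_rot: [[-0.93, -0.367, 0.0], [-0.367, 0.93, -0.0], [-0.0, -0.0, -1.0]]
wrist_force: [-0.4, 0.3, -0.8]
finger_gap: 0.0464
grip_force: 25.9
```

Call:
{"fn": "arm_command", "kwargs": {"offset": [[0, 0, 0], [0, 0, 0], [0, 0, 0], [0, 0, 0], [0, 0, -1], [0, 0, -3], [0, 0, -4], [0, 0, -4], [0, 0, -4], [0, 0, 0]], "twist": [0, 0, 0, 0, 0, 0, 0, 0, 0, 0], "fingers": [0.4, 0.4, 0.4, 0.4, 0.4, 0.4, 0.4, 0.4, 1, 1]}}

```text
t: 36.0
position: [0.4927, -0.2604, 0.1999]
eef_rot: [[-0.93, -0.367, 0.011], [-0.367, 0.93, -0.003], [-0.01, -0.007, -1.0]]
wrist_force: [0.0, 1.0, 0.5]
finger_gap: 0.085
grip_force: 0.0
```

Call:
{"fn": "arm_command", "kwargs": {"offset": [[4, 0, -1], [4, 0, -1], [4, 0, -1], [0, 0, 0], [0, 0, 0], [0, 0, 0]], "twist": [0, 0, 0, 0, 0, 0], "fingers": [1, 1, 1, 1, 1, 1]}}

```text
t: 36.6
position: [0.3782, -0.3043, 0.2235]
eef_rot: [[-0.93, -0.368, 0.001], [-0.368, 0.93, 0.0], [-0.001, 0.0, -1.0]]
wrist_force: [0.6, 0.3, -0.5]
finger_gap: 0.0856
grip_force: 0.0
```

Run:
```python
from h import *
im=grab('wrist'); P=cloud(im)
a=save(im,'w12.png')
q=near(P,.48,-.265,.045,.037,.06); print(len(q),rect(q),np.percentile(q[:,2],[5,50,95]))
sc=grab('scene'); save(sc,'scene1.png'); label_all(sc,'scene',['bottle','elbow'],1)
```

```text
789 [array([ 479.4, -266.1]), array([34.3, 53.5]), np.float64(23.8)] [0.03762982 0.0409427  0.04276173]
bottle 0.89 [220. 199.] 480 [0.683 0.041 0.046] zmax 0.085
```

View pics/w12.png

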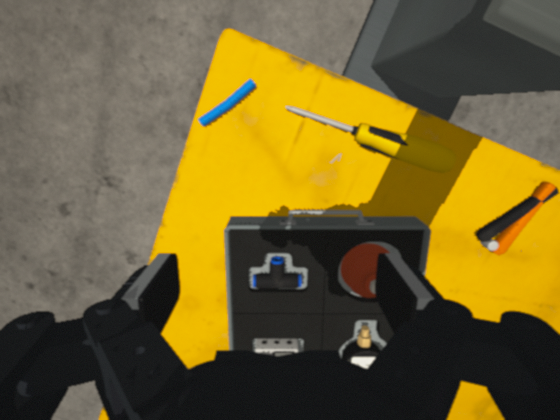

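The tee lies flat in its cut-out at (278,273), with its top at 42 mm as expected. All four spares are seated, the bottle has not moved, and the arm is clear.

```bash
python3 -c "
from rig import finish_job
print(finish_job())"
```

```text
the job is handed in; nothing more can be done
None
```

The cup, gauge, valve and tee each lie in their matching cut-outs, turned as the outlines ask, and the job was handed in at about 37 s; the bottle was re-measured in place, while the elbow was never approached but was not detected again in the final check.

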